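Bolt the hatch of the specimen box

TASK

Lock the hatch of the white specimen box with its barrel bolt: lift the bolt's handle out of the notch it lies in, slide the bolt across into the keeper on the fixed end of the lid, and drop the handle fully down into the other notch so that the bolt cannot slide back. The plate with the other notch is adjustable, so find the notch by feel or sight. Leave the two tube racks where they stand.

Things in the scene. Friction and masses are not known exactly. Their poses are not given: they have to be found in the camera images.
- box: White steel specimen box, fixed, 140 mm deep (own x) by 320 wide (own y) by 100 high; origin at the centre of its underside, x points from its front to its rear, z up. A barrel bolt lies on top along the front edge: a 14 mm rod along own y, axis 122 mm above the underside at own x = -48 mm; locking slides it to own +y. Two saddles, 34 mm high, hold it at own y = -102 and +56 mm. Lid behind: bare.
- notch_first (a point): Centre of the first notch, where the handle lies at the start, at rod-axis height, 19 mm in front of the axis, own y = -65 mm of the box. The notches, 20 mm wide, are cut in a low steel wall 6 mm thick, 16 to 22 mm in front of the rod axis, its top 16 mm above the axis. A handle over the wall rests on its top, about 1.05 rad up; over a notch it can fall to 0.
- plate_slot (a point): Middle of the stretch of wall in which the second notch lies, 70 mm from the first notch towards the box's +y, same height. The second notch is in an adjustable steel plate: its centre is anywhere within 12 mm either way of this point along the box's y, differently each time, and not reported.
- keeper_mouth (a point): Mouth of the keeper, on the rod's axis, 163 mm from the first notch along the box's +y: a steel block 24 mm wide, 36 mm high above the lid, on the fixed end of the lid. The bolt's tip enters it when slid across.
- bolt_root (a point): Point on the rod's axis from which the handle grows; it moves along the box's y with the bolt. Axes as the box's.
- handle_grip (a point): Centre of the handle's black cylindrical grip, 65 mm from the rod axis. The handle is a straight 12 mm bar from the rod with the grip (24 mm diameter, 40 mm long) on it from 45 to 85 mm from the axis. At joint handle = 0 it sticks out level over the box's front (towards own -x), the grip clear of the box with 110 mm of free height under it.
- bolt (a joint): Slide of the bolt in m towards the box's own +y; 0 = handle in the middle of the first notch, stops at -0.004 and 0.092. About 1.5 N friction, no spring: it stays where it is left. The handle must be lifted before it moves more than a few mm.
- handle (a joint): Swing of the handle about the rod in rad: 0 = level, lying at the bottom of a notch; 1.57 = straight up; 2.0 = stop, leaning back over the lid. It swings freely with almost no friction and falls by its weight (110 g): past upright it falls back to the stop and stays there, short of upright it falls to the front onto the wall or into a notch.
- rack_a: Orange tube rack with red-capped tubes, loose, 160 x 110 mm, 90 mm high with the tubes; origin at the centre of its underside. Leave alone.
- rack_b: White tube rack with yellow-capped tubes, loose, 160 x 110 mm, 75 mm high with the tubes; origin at the centre of its underside. Leave alone.

How it is judged:
On the way, in this order (a step that is already met when the one before it is completed fails the run):
1. the handle is lifted clear of the first notch (value of joint handle above 0.95 rad and value of joint bolt below 0.03 m), for 0.05 s.
2. the bolt is slid across with the handle up (value of joint bolt above 0.04 m and value of joint handle above 0.7 rad), for 0.05 s.
At the end, for the whole second after the job is handed in: The bolt has been slid more than 50 mm, its handle lies in the second notch within 0.15 rad of the bottom, both are at rest, and the racks stand within 30 mm of where they were (value of joint bolt above 0.05 m and value of joint handle below 0.15 rad and velocity of joint handle below 0.1 rad/s and velocity of joint bolt below 0.01 m/s and distance of each of rack_a, rack_b from where it was at the start of the episode below 0.03 m); the robot touches nothing.
It fails at once if a tube rack is shifted by more than 30 mm or tipped over (distance of any of rack_a, rack_b from where it was at the start of the episode above 0.03 m or angle between any of rack_a, rack_b's own z axis and vertical above 0.6 rad).
It also fails if it takes over 72 s, if anything falls off the work surface, if the arm or the gripper's body presses on something with over 40 N, if the wrist force passes 120 N, or if a joint passes its speed limit or range.

ROBOT

A 7-joint arm with a two-finger parallel gripper is mounted at the origin on the work surface. World frame = base frame: x ahead of the robot, y to its left, z up, the work surface at z = 0. Lengths are in m, angles in rad, forces in N, time in s.
With the tool pointing down it reaches from about 0.425 to 0.925 m from the base axis. Payload 6.8 kg.
Tool frame: the origin (TCP) lies at the very end of the fingers, on their centre line; the grasp point (between the pads) lies 19 mm behind it; z points along the fingers, x is the direction in which the jaws open and shut, and the axes are right-handed (so a half turn about z gives the same grasp; the last joint's range is limited). The gripper opens to 85 mm and grips with 20 to 120 N. Pads are 22 mm wide; open, the fingers measure 114 mm over their backs; the gripper's body (76 mm by 85 mm) begins 54 mm behind the grasp point. The pads swing forward as they close: fully open they stand 13 mm farther back than shut.
Start: joints at [-0.108, 0.477, 0.022, 1.555, -0.011, 1.109, -0.083], TCP at [0.675, 0, 0.231] pointing down, gripper open.
Joint ranges: [-2.96, 2.96], [-0.34, 2.1], [-1.41, 1.46], [0.24, 2.44], [-1.37, 4.51], [0.17, 1.92], [-2.96, 2.96]. Speed limits (rad/s): [2.39, 2.39, 3.14, 3.14, 3.14, 3.14, 3.14].

INTERFACE

Orientations are given as a rotation vector (axis times angle).
In Python, from bench import * gives the robot as it stands.
- The arm moves only by the tool servo_tool, never from a script. Its argument "increments" is one flat list of numbers, 7 for each row, row after row: the shift along the tool's x, y, z in mm, then the turn, a rotation vector about the tool's x, y, z in rad, then the finger opening in mm, from 0 to 85.4. In form: [tx, ty, tz, wx, wy, wz, fingers, tx, ty, tz, wx, wy, wz, fingers, ...]. A call has exactly 8 rows; each row shifts and turns the commanded pose from where the row before left it, along the tool's axes as they then stand; what a row does not reach is not made up. A row lasts 1/8 s, in which the tool goes at most 62.5 mm and 10.7 degrees, less where a joint would pass 70% of its speed; a pose out of reach is approached as far as the arm can. A call is refused whole if a number of a shift passes 62.5 or a number of a turn 0.188, either way. A call with a gripper value outside its range is refused whole. The fingers move at their own pace and stop on an object; "squeeze" is the grip in N (left out, the last holds). Time passes only in rows, so rows that do not move let the fingers close, or fill a call up. It gives the time, the measured TCP pose, the force and the opening at its end, in the units of the state.
- get_obs(): the state, without advancing time (a new reading comes with each control period).
- grab_frame(name): name is "scene" or "side" or "wrist"; returns (picture, depth): 480x640x3 uint8, red, green, blue; 480x640 float32, m along the optical axis (not along the pixel's ray), 0 where there is no reading.
- calibration(name): a dict with "fx", "fy", "cx", "cy" (pixels), "eye" and "orientation" of the camera in the world; the wrist camera has in their place "T_tool_cam" (4x4, takes a point from camera to tool coordinates, whose origin is the TCP and whose axes are the tool frame's). Camera axes: x right, y up, looking along -z (the intrinsics and any distortion apply to the point x, -y, -z); pixel columns grow to the right and rows downward; lengths in m; the calibration is good to about 2 mm. A picture is of the moment at which its call begins: read the wrist's pose just before it. calibration takes no time and is no camera call.
- hand_in(): hands the job in, once; it reports no verdict.
The state is a dict: "clock": time; "joints": joint angles; "qvel": joint speeds; "tau": joint torques, N m; "tcp_pos": TCP position; "orientation": TCP orientation; "contact_force": force on the tool from outside, world axes, zero at the start; "moment": the same for the moment, N m; "grip_width": finger opening in m.
Only numpy, scipy, OpenCV 4.12 (cv2) and the standard library are available. Lean on these libraries where they do the work, as an engineer would, in place of code of your own. Each camera call takes 0.05 s, during which the arm holds its last target.

## Working session

There is one attempt and no reset: what is moved stays moved. The work goes in short steps, Python scripts to look and compute and a tool call to move; the robot and the scene stay as the last step left them, time stands still between calls to the robot, and variables do not carry over. Pictures are saved under pics/ and viewed, and the job is handed in when it is done.

Besides the shell and the picture viewer there is one more tool, called after ">>>" as name(argument=value, ...) on one line, values as JSON. servo_tool: Moves the arm, as the interface text tells. Its arguments: {"type":"object","properties":{"increments":{"type":"array","items":{"type":"number"}},"squeeze":{"type":"number"}},"required":["increments"]}

```bash
mkdir -p pics; ls; python3 - <<'E'
from bench import *
import cv2,numpy as np
o=get_obs();print(o)
for n in("scene","side","wrist"):
    p,d=grab_frame(n);cv2.imwrite(f"pics/{n}0.png",p[:,:,::-1]);np.save(f"{n}0.npy",d);print(n,calibration(n))
E
```

```text
pics
{'clock': 0.0, 'joints': array([-0.10813151,  0.4777943 ,  0.02232748,  1.55644003, -0.01151759,
        1.10931332, -0.08307693]), 'qvel': array([ 0.00044171,  0.00081853,  0.0016382 ,  0.00065419, -0.00071653,
       -0.00101275,  0.00046349]), 'tau': array([-5.45967814e-04, -5.96443820e+01,  1.60769675e+00, -2.81194621e+01,
        1.24063640e-02,  9.39900521e-03,  2.20753498e-05]), 'tcp_pos': array([6.74408365e-01, 1.92558789e-05, 2.30334193e-01]), 'orientation': array([ 3.14147690e+00,  1.24628624e-04, -2.86453132e-03]), 'contact_force': array([ 0.92735262, -0.19963373,  0.12854157]), 'moment': array([-0.01905374,  0.04681376,  0.05991931]), 'grip_width': 0.08504082450214122}
scene {'fx': 518.7193658242373, 'fy': 518.7193658242373, 'cx': 312.37265979546504, 'cy': 239.91239816930306, 'eye': array([ 1.48323105, -0.03014048,  0.9432763 ]), 'orientation': array([0.63345282, 0.6118664 , 1.41001942])}
side {'fx': 485.4314793694453, 'fy': 485.4314793694453, 'cx': 317.2584490638576, 'cy': 250.61413291256193, 'eye': array([0.24957371, 0.99557806, 0.74662377]), 'orientation': array([ 0.20953808, -1.3948565 , -2.48515716])}
wrist {'fx': 361.30637396541846, 'fy': 361.30637396541846, 'cx': 318.7078462193793, 'cy': 234.97400048659065, 'T_tool_cam': array([[ 9.99999205e-01,  1.26082129e-03,  7.25643402e-06,
         1.70162213e-04],
       [ 1.21854252e-03, -9.64956267e-01, -2.62407924e-01,
        -6.64529790e-02],
       [-3.23847357e-04,  2.62407725e-01, -9.64957036e-01,
        -1.42904027e-01],
       [ 0.00000000e+00,  0.00000000e+00,  0.00000000e+00,
         1.00000000e+00]])}
```

View pics/scene0.png

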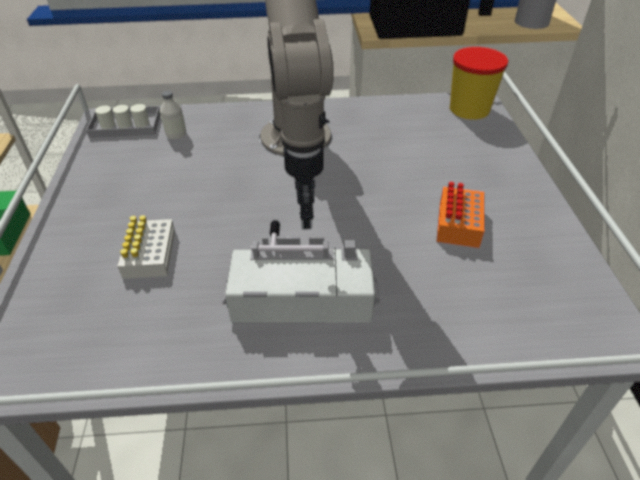

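View pics/side0.png

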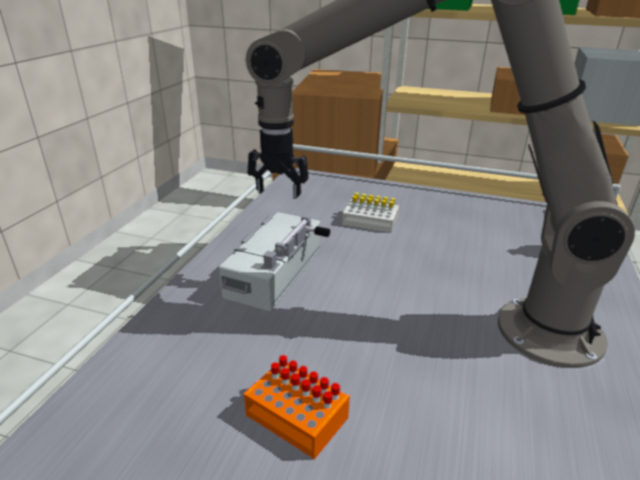

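View pics/wrist0.png

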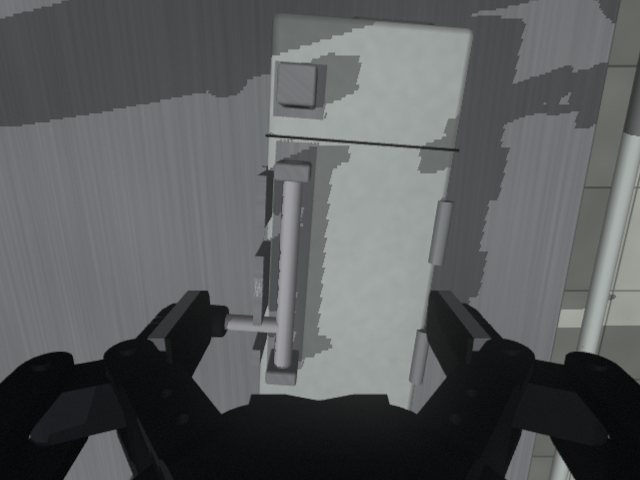

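```bash
cat > h.py <<'E'
import numpy as np,cv2
from bench import *
from scipy.spatial.transform import Rotation as R
def T(o):
    M=np.eye(4);M[:3,:3]=R.from_rotvec(o['orientation']).as_matrix();M[:3,3]=o['tcp_pos'];return M
def wrist(name):
    o=get_obs();p,d=grab_frame("wrist");cv2.imwrite(f"pics/{name}.png",p[:,:,::-1]);return o,p,d,cloud(d,calibration("wrist"),T(o))
def cloud(d,c,M=None):
    v,u=np.mgrid[:480,:640]
    P=np.stack([(u-c['cx'])/c['fx']*d,-(v-c['cy'])/c['fy']*d,-d],-1)
    if 'T_tool_cam' in c: A=M@c['T_tool_cam']
    else:
        A=np.eye(4);A[:3,:3]=R.from_rotvec(c['orientation']).as_matrix();A[:3,3]=c['eye']
    return P@A[:3,:3].T+A[:3,3]
E
python3 - <<'E'
from h import *
o=get_obs();d=np.load('wrist0.npy');W=cloud(d,calibration('wrist'),T(o))
f=lambda u,v:np.round(W[v,u],4)
for n,(u,v) in dict(sadA=(283,368),rod1=(286,300),rod2=(291,200),sadB=(292,170),keep=(296,87),handle=(245,323),grip=(220,322),lid=(380,300),lid2=(380,80),table=(100,200)).items(): print(n,f(u,v))
# top surface mask
m=(abs(W[...,2]-0.1)<0.006)&(d>0)
m[290:]=0
p=W[m][:,:2].astype(np.float32);print(len(p),cv2.minAreaRect(p),p.min(0),p.max(0))
for n in('scene','side'):
    S=cloud(np.load(n+'0.npy'),calibration(n));m=(abs(S[...,2]-0.1)<0.006)&(S[...,0]>.55)&(S[...,0]<.95)&(abs(S[...,1])<.3)
    p=S[m][:,:2].astype(np.float32);print(n,len(p),cv2.minAreaRect(p))
# rod crest fit: per row max z cols
r=[]
for v in range(190,350,5):
    row=W[v,265:320];k=row[:,2]>.122
    if k.any(): 
        q=row[k];r.append([q[:,0].mean(),q[:,1].mean(),q[:,2].max(),q[:,0].min(),q[:,0].max()])
print(np.round(r,4))
E
```

```text
sadA [ 0.6466 -0.1073  0.1292]
rod1 [ 0.6503 -0.0501  0.1282]
rod2 [0.6557 0.0248 0.1292]
sadB [0.6571 0.0454 0.1339]
keep [0.6608 0.0959 0.1355]
handle [ 0.6187 -0.0695  0.1273]
grip [ 0.6016 -0.0655  0.1329]
lid [ 0.7249 -0.0632  0.1006]
lid2 [0.7175 0.1047 0.1012]
table [0.4464 0.003  0.0006]
45223 ((0.7048161625862122, 0.04309381544589996), (0.20328913629055023, 0.14734193682670593), 85.7150650024414) [ 0.62638825 -0.0559157 ] [0.7816696  0.14895763]
scene 6432 ((0.7026503682136536, -0.01619599759578705), (0.3197750747203827, 0.14887699484825134), 86.45426177978516)
side 2750 ((0.6977514028549194, -0.016146406531333923), (0.3261531591415405, 0.14946362376213074), 85.73371124267578)
[[ 6.533e-01  3.150e-02  1.378e-01  6.395e-01  6.623e-01]
 [ 6.533e-01  2.810e-02  1.376e-01  6.394e-01  6.622e-01]
 [ 6.540e-01  2.630e-02  3.735e-01  6.391e-01  6.749e-01]
 [ 6.533e-01  2.290e-02  3.735e-01  6.388e-01  6.749e-01]
 [ 6.530e-01  1.760e-02  1.372e-01  6.386e-01  6.614e-01]
 [ 6.525e-01  1.420e-02  1.355e-01  6.384e-01  6.608e-01]
 [ 6.524e-01  1.050e-02  1.347e-01  6.380e-01  6.607e-01]
[... 751 characters left out ...]
01]
 [ 6.504e-01 -4.240e-02  1.299e-01  6.433e-01  6.568e-01]
 [ 6.503e-01 -4.650e-02  1.289e-01  6.432e-01  6.567e-01]
 [ 6.512e-01 -4.420e-02  3.735e-01  6.434e-01  6.749e-01]
 [ 6.498e-01 -5.450e-02  1.298e-01  6.431e-01  6.558e-01]
 [ 6.493e-01 -5.880e-02  1.300e-01  6.419e-01  6.557e-01]
 [ 6.520e-01 -4.840e-02  3.735e-01  6.421e-01  6.749e-01]
 [ 6.445e-01 -6.720e-02  1.297e-01  6.337e-01  6.549e-01]
 [ 6.444e-01 -7.120e-02  1.294e-01  6.336e-01  6.546e-01]
 [ 6.451e-01 -7.010e-02  3.735e-01  6.337e-01  6.749e-01]
 [ 6.476e-01 -7.950e-02  1.293e-01  6.407e-01  6.537e-01]
 [ 6.475e-01 -8.370e-02  1.300e-01  6.407e-01  6.537e-01]
 [ 6.470e-01 -8.800e-02  1.302e-01  6.405e-01  6.527e-01]]
```

```bash
python3 - <<'E'
import cv2
p=cv2.imread('pics/wrist0.png')[140:400,180:360];cv2.imwrite('pics/w0crop.png',cv2.resize(p,None,fx=2.3,fy=2.3,interpolation=cv2.INTER_CUBIC))
E
```

```text
(no output)
```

View pics/w0crop.png

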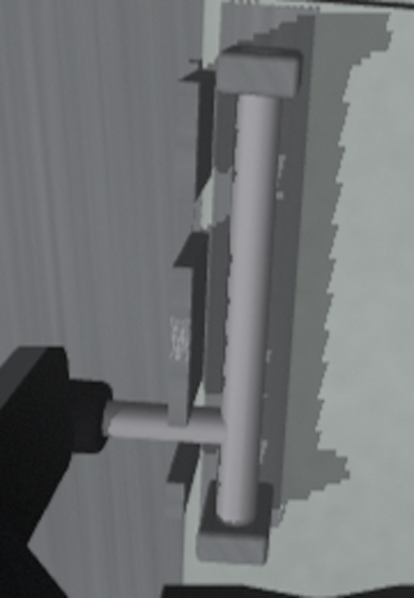

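>>> servo_tool(increments=[0,0,0,0,0,-0.187,85,0,0,0,0,0,-0.187,85,0,0,0,0,0,-0.187,85,0,0,0,0,0,-0.187,85,0,0,0,0,0,-0.187,85,0,0,0,0,0,-0.187,85,0,0,0,0,0,-0.187,85,0,0,0,0,0,-0.187,85])

```text
clock: 1.15
tcp_pos: [0.6747, -0.0001, 0.2309]
orientation: [-2.296, -2.144, 0.001]
contact_force: [0.7, 0.0, -0.5]
grip_width: 0.085
```

>>> servo_tool(increments=[-9,-11,0,0,0,0,85,-9,-11,0,0,0,0,85,-9,-11,0,0,0,0,85,-9,-11,0,0,0,0,85,-9,-11,0,0,0,0,85,-9,-11,0,0,0,0,85,-9,-11,0,0,0,0,85,-9,-10,0,0,0,0,85])

```text
clock: 2.15
tcp_pos: [0.5821, -0.0658, 0.2313]
orientation: [2.303, 2.137, 0.0]
contact_force: [-0.6, 0.3, 0.3]
grip_width: 0.0847
```

```bash
python3 - <<'E'
from h import *
o,p,d,W=wrist("w1");np.savez("w1.npz",W=W,d=d);print(np.round(o['tcp_pos'],4),np.round(o['orientation'],4),o['joints'])
E
```

```text
[ 0.5821 -0.0658  0.2313] [2.3030e+00 2.1367e+00 1.0000e-04] [ 0.24207535  0.34916065 -0.29836413  1.75854299  0.11614468  1.05098663
  1.39877758]
```

View pics/w1.png

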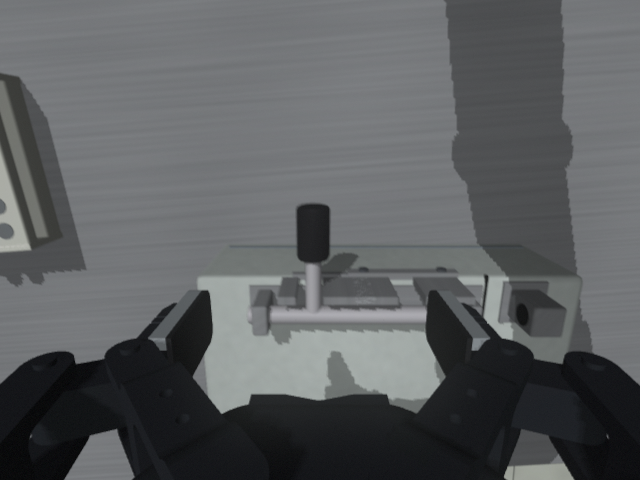

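```bash
python3 - <<'E'
from h import *
z=np.load('w1.npz');W=z['W']
im=cv2.imread('pics/w1.png')[235:345,190:590];cv2.imwrite('pics/w1c.png',cv2.resize(im,None,fx=2,fy=2,interpolation=cv2.INTER_CUBIC))
yaw=-0.075;e=np.array([-np.sin(yaw),np.cos(yaw)]);n=np.array([np.cos(yaw),np.sin(yaw)])
a=W[...,:2]@e;b=W[...,:2]@n;Z=W[...,2]
# grip
m=(Z>.10)&(b<.62)&(b>.5)&(abs(a)<.2); m[:190]=0;m[:,:280]=0;m[270:]=0;m[:,350:]=0
print('grip a',a[m].min(),a[m].max(),'b',b[m].min(),b[m].max(),'z',np.percentile(Z[m],95))
# wall top z .13-.143
m=(Z>.1335)&(Z<.143)&(b>.61)&(b<.66)
m[:,:210]=0
h,ed=np.histogram(a[m],bins=np.arange(-.13,.13,.003))
for i,c in enumerate(h): print(round(ed[i],3),c,end='; ')
print()
print('wall b',np.percentile(b[m],[5,50,95]))
r=(Z>.124)&(Z<.1315)&(b>.63)&(b<.68);r[:330*0]=0
print('rod b',np.percentile(b[r],[5,50,95]))
k=(Z>.128)&(Z<.142)&(a>.1);print('keeper',np.percentile(a[k],[1,99]),np.percentile(b[k],[1,99]))
for u,v in [(313,233),(313,285),(313,312),(262,300),(340,290),(440,290),(540,315),(398,290),(416,290)]: print(u,v,np.round([a[v,u],b[v,u],Z[v,u]],4))
E
```

```text
grip a -0.03771391722654692 -0.013685807336820552 b 0.5189001679192149 0.6133674820991606 z 0.13452261817287914
-0.13 0; -0.127 0; -0.124 0; -0.121 0; -0.118 0; -0.115 0; -0.112 0; -0.109 0; -0.106 0; -0.103 0; -0.1 0; -0.097 0; -0.094 0; -0.091 0; -0.088 0; -0.085 0; -0.082 0; -0.079 0; -0.076 0; -0.073 17; -0.07 84; -0.067 85; -0.064 88; -0.061 31; -0.058 0; -0.055 0; -0.052 31; -0.049 47; -0.046 41; -0.043 40; -0.04 29; -0.037 0; -0.034 0; -0.031 0; -0.028 0; -0.025 0; -0.022 0; -0.019 41; -0.016 40; -0.013 41; -0.01 40; -0.007 46; -0.004 43; -0.001 42; 0.002 42; 0.005 41; 0.008 46; 0.011 41; 0.014 41; 0.017 41; 0.02 43; 0.023 46; 0.026 39; 0.029 41; 0.032 40; 0.035 0; 0.038 0; 0.041 0; 0.044 0; 0.047 0; 0.05 0; 0.053 22; 0.056 2; 0.059 0; 0.062 0; 0.065 0; 0.068 0; 0.071 0; 0.074 10; 0.077 27; 0.08 34; 0.083 42; 0.086 40; 0.089 12; 0.092 14; 0.095 20; 0.098 0; 0.101 0; 0.104 0; 0.107 0; 0.11 0; 0.113 0; 0.116 0; 0.119 0; 0.122 0; 0.125 0; 
wall b [0.62927983 0.63976774 0.65785651]
rod b [0.63670541 0.64795544 0.65551287]
keeper [0.13412532 0.15778141] [0.63905458 0.66299539]
313 233 [-0.0259  0.5833  0.134 ]
313 285 [-0.0262  0.6244  0.1279]
313 312 [-0.0263  0.6462  0.1282]
262 300 [-0.0652  0.6393  0.1218]
340 290 [-0.0062  0.6295  0.1256]
440 290 [0.0234 0.5747 0.2489]
540 315 [0.1385 0.6443 0.137 ]
398 290 [0.0424 0.6396 0.1031]
416 290 [0.0571 0.6398 0.1026]
```

View pics/w1c.png

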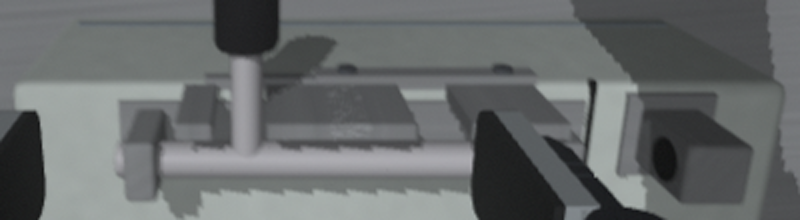

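>>> servo_tool(increments=[-4,-2,16,0,0,0,85,0,0,16,0,0,0,85,0,0,16,0,0,0,85,0,0,16,0,0,0,85,0,0,16,0,0,0,85,0,0,16,0,0,0,85,0,0,16,0,0,0,85,0,0,14,0,0,0,85])

```text
clock: 3.2
tcp_pos: [0.5805, -0.0691, 0.1042]
orientation: [-2.303, -2.137, 0.0]
contact_force: [0.3, -0.4, 0.3]
grip_width: 0.0851
```

>>> servo_tool(increments=[0,0,0,0,0,0,30,0,0,0,0,0,0,30,0,0,0,0,0,0,20,0,0,0,0,0,0,15,0,0,0,0,0,0,15,0,0,0,0,0,0,15,0,0,0,0,0,0,15,0,0,0,0,0,0,15], squeeze=25)

```text
clock: 4.2
tcp_pos: [0.5811, -0.0692, 0.1059]
orientation: [2.302, 2.136, 0.001]
contact_force: [-0.2, 0.2, 6.0]
grip_width: 0.0228
```

>>> servo_tool(increments=[0,0.8,-10.1,0,0,0,15,0,2.4,-9.9,0,0,0,15,0,3.9,-9.4,0,0,0,15,0,5.3,-8.7,0,0,0,15,0,6.6,-7.7,0,0,0,15,0,7.7,-6.6,0,0,0,15,0,8.6,-5.4,0,0,0,15,0,9.3,-3.9,0,0,0,15])

```text
clock: 5.2
tcp_pos: [0.6257, -0.0725, 0.1676]
orientation: [2.303, 2.137, 0.0]
contact_force: [-3.3, 0.9, -0.2]
grip_width: 0.0232
```

```bash
python3 - <<'E'
from h import *
o,p,d,W=wrist("w2");np.savez("w2.npz",W=W,d=d);print(o['tcp_pos'],o['contact_force'],o['moment'])
E
```

```text
[ 0.62571171 -0.07251521  0.16760446] [-3.33240634  0.88712169 -0.23058215] [0.0627316  0.99208443 0.0265729 ]
```

View pics/w2.png

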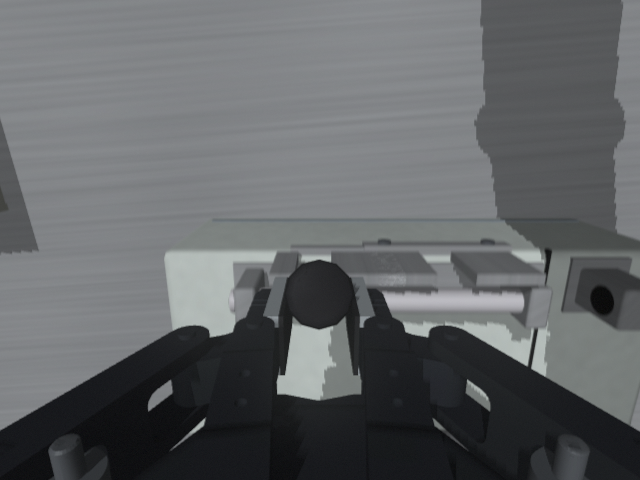

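```bash
python3 - <<'E'
from h import *
yaw=-0.075;e=np.array([-np.sin(yaw),np.cos(yaw)]);n=np.array([np.cos(yaw),np.sin(yaw)])
for f in('w1.npz','w2.npz'):
    W=np.load(f)['W'];a=W[...,:2]@e;b=W[...,:2]@n;Z=W[...,2]
    m=(Z>.1335)&(Z<.143)&(b>.623)&(b<.635)
    A=np.sort(a[m]);A=A[(A>-.075)&(A<.12)];g=np.diff(A);
    for i in np.where(g>.0035)[0]: print(f,'gap',A[i],A[i+1],'c',(A[i]+A[i+1])/2)
    print(A.min(),A.max())
print(get_obs()['tcp_pos'][:2]@e)
E
```

```text
w1.npz gap -0.03820966997870786 -0.01829567548379557 c -0.028252672731251715
w1.npz gap 0.03473569691199597 0.05451525412783825 c 0.04462547551991711
w1.npz gap 0.05616003035903409 0.07510234064125092 c 0.0656311855001425
-0.05136256028686552 0.09018302206222428
w2.npz gap -0.038214961897972174 -0.013501595480764694 c -0.025858278689368436
w2.npz gap 0.03493956222274256 0.054055846048611994 c 0.044497704135677274
-0.05118136928343063 0.09029929877873887
-0.025408955359123964
```

>>> servo_tool(increments=[8.75,0,0,0,0,0,15,8.75,0,0,0,0,0,15,8.75,0,0,0,0,0,15,8.75,0,0,0,0,0,15,8.75,0,0,0,0,0,15,8.75,0,0,0,0,0,15,8.75,0,0,0,0,0,15,8.75,0,0,0,0,0,15])

```text
clock: 6.25
tcp_pos: [0.6307, -0.0021, 0.1672]
orientation: [2.303, 2.136, 0.001]
contact_force: [1.6, -1.1, 2.7]
grip_width: 0.0227
```

```bash
python3 - <<'E'
from h import *
o,p,d,W=wrist("w3");np.savez("w3.npz",W=W,d=d);yaw=-.075;e=np.array([-np.sin(yaw),np.cos(yaw)]);print(o['tcp_pos'],o['tcp_pos'][:2]@e,o['contact_force'],o['grip_width'])
E
```

```text
[ 0.63066619 -0.00208946  0.16720974] 0.0451720513441895 [ 1.55127051 -1.14195671  2.69814492] 0.02270786894859494
```

View pics/w3.png

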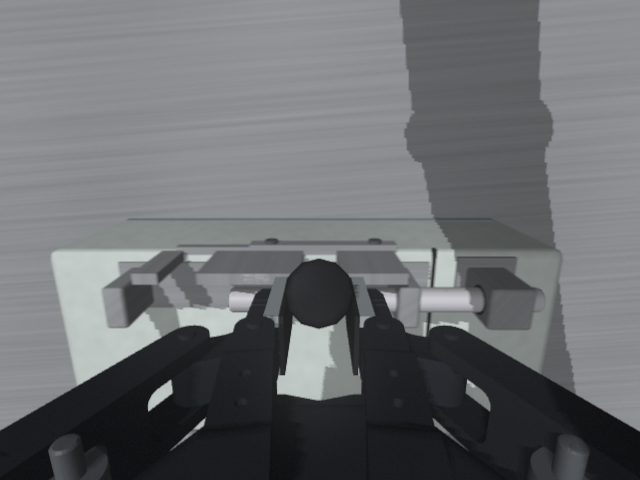

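>>> servo_tool(increments=[-0.5,-9.3,3.9,0,0,0,15,0,-8.6,5.4,0,0,0,15,0,-7.7,6.6,0,0,0,15,0,-6.6,7.7,0,0,0,15,0,-5.3,8.7,0,0,0,15,0,-3.9,9.4,0,0,0,15,0,-2.4,9.9,0,0,0,15,0,-0.8,8,0,0,0,15])

```text
clock: 7.3
tcp_pos: [0.5853, 0.0002, 0.107]
orientation: [-2.303, -2.136, 0.002]
contact_force: [-5.8, 0.3, 27.8]
grip_width: 0.0229
```

```bash
python3 - <<'E'
from h import *
o,p,d,W=wrist("w4");np.savez("w4.npz",W=W,d=d);print(o['tcp_pos'],o['contact_force'],o['moment'])
p,d=grab_frame("side");cv2.imwrite("pics/s4.png",cv2.resize(p[190:320,200:360,::-1],None,fx=4,fy=4,interpolation=cv2.INTER_CUBIC))
E
```

```text
[5.85272878e-01 1.92444364e-04 1.07024587e-01] [-5.79482174  0.31067953 27.8008207 ] [-0.02088549  1.15106265 -0.04196812]
```

View pics/w4.png

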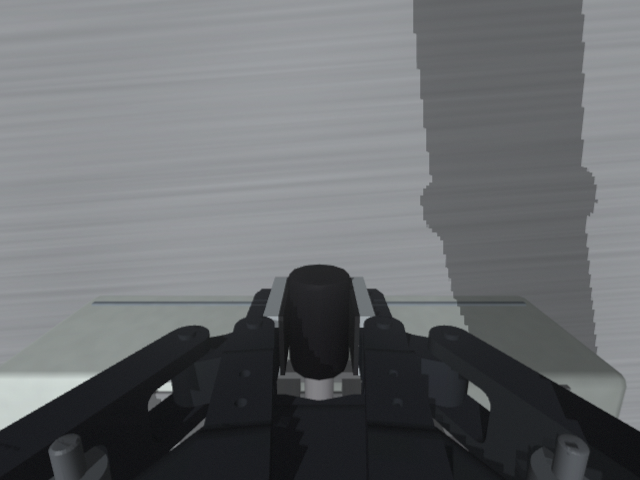

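View pics/s4.png

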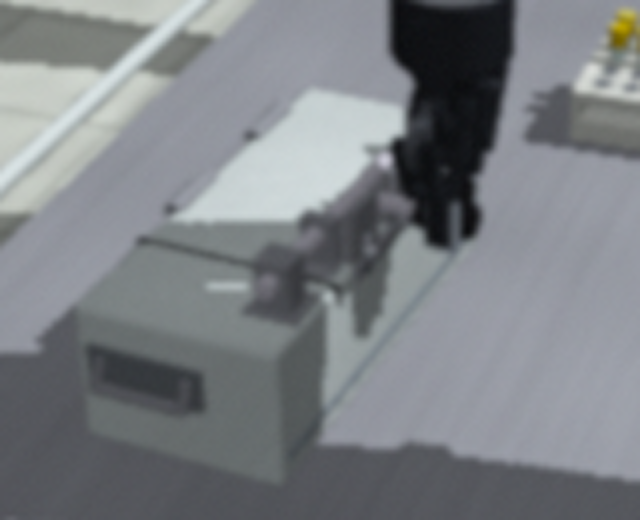

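>>> servo_tool(increments=[0,0,-1,0,0,0,15,0,0,0,0,0,0,30,0,0,0,0,0,0,50,0,0,0,0,0,0,70,0,0,0,0,0,0,85,0,0,0,0,0,0,85,0,0,0,0,0,0,85,0,0,0,0,0,0,85])

```text
clock: 8.4
tcp_pos: [0.5858, 0.0002, 0.1084]
orientation: [2.303, 2.137, 0.0]
contact_force: [-0.7, -0.4, 0.4]
grip_width: 0.085
```

>>> servo_tool(increments=[0,0,-16,0,0,0,85,0,0,-16,0,0,0,85,0,0,-16,0,0,0,85,0,0,-16,0,0,0,85,0,0,-16,0,0,0,85,0,0,-16,0,0,0,85,0,0,-16,0,0,0,85,0,0,-16,0,0,0,85])

```text
clock: 9.4
tcp_pos: [0.5858, 0.0002, 0.2374]
orientation: [-2.303, -2.137, -0.0]
contact_force: [-0.4, 0.7, 0.4]
grip_width: 0.0851
```

```bash
python3 - <<'E'
from h import *
o,p,d,W=wrist("w5");print(o['tcp_pos'],o['contact_force'])
yaw=-0.075;e=np.array([-np.sin(yaw),np.cos(yaw)]);n=np.array([np.cos(yaw),np.sin(yaw)])
a=W[...,:2]@e;b=W[...,:2]@n;Z=W[...,2]
m=(Z>.08)&(Z<.17)&(b>.55)&(b<.615)&(a>-.05)&(a<.1)
print(m.sum(),a[m].min(),a[m].max(),b[m].min(),b[m].max())
for lo in np.arange(.56,.61,.01):
    k=m&(b>=lo)&(b<lo+.01)
    if k.any(): print(round(lo,3),np.percentile(Z[k],98))
E
```

```text
[5.85751316e-01 2.05332121e-04 2.37448280e-01] [-0.43757497  0.68275395  0.42351049]
1940 0.031960739261705826 0.055623335613331 0.56604601239341 0.6149360870322557
0.56 0.13442051128705773
0.57 0.13482851730447978
0.58 0.13486568554357156
0.59 0.13485294996968572
0.6 0.1347444786669373
```

View pics/w5.png

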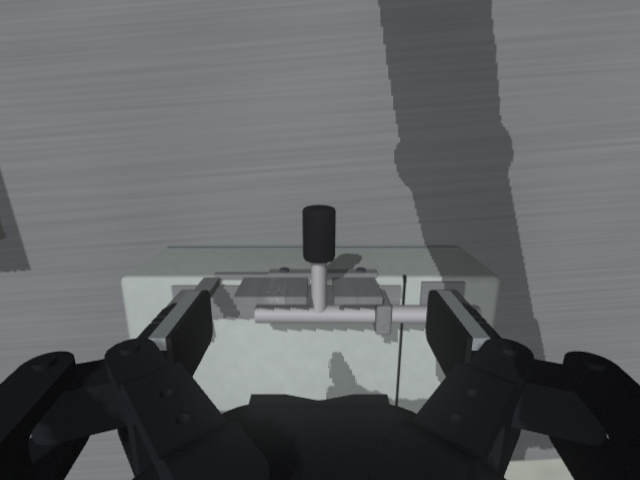

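The grip's top is flat at z = 0.1345–0.135, the same as at the start, so the handle is level. The picture shows it centred in the second notch (column 319), with the rod passing through the saddle at (383, 318).

```bash
python3 - <<'E'
from bench import *
print(hand_in())
E
```

```text
the job is handed in; nothing more can be done
None
```

I locked the hatch and handed the job in at about 9.5 s of the 72 s allowed. No verdict is reported on hand-in, so what follows comes from my own checks.

- **What I did:** I gripped the handle and lifted it to about 1.25 rad. I then slid the bolt about 70 mm into the keeper, to the second notch as measured with the wrist camera. I lowered the handle into that notch, opened the fingers and moved clear.
- **Bolt and handle:** The last wrist picture and depth show the handle level, with the top of the grip at 0.135 m, the same as before the lift. It is centred in the second notch, about 70 mm from where it started.
- **Contact:** The force on the tool was about 1 N after I moved clear, so the robot was touching nothing. The highest force I saw was 28 N, when the handle was pressed onto the bottom of the notch while still gripped. It dropped back to zero once I released it.
- **Racks:** The arm never went near either rack, but I did not measure their positions again at the end.

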